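# Free the crucible tray and hold it level above the analyser

### The arm

A 6-joint arm with a two-finger parallel gripper is mounted at the origin on the work surface. World frame = base frame: x ahead of the robot, y to its left, z up, the work surface at z = 0. Lengths are in m, angles in rad, forces in N, time in s.
With the tool pointing down it reaches from about 0.15 to 0.775 m from the base axis. Payload 6.1 kg.
Tool frame: the origin (TCP) lies between the finger pads; the fingertips stand 25 mm ahead of it and the grasp point (between the pads) lies 6 mm ahead of it; z points along the fingers, y is the line along which they close (so a half turn about z gives the same grasp; the last joint's range is limited). The gripper opens to 85 mm and grips with 20 to 120 N. Pads are 22 mm wide; open, the fingers measure 114 mm over their backs; the gripper's body (76 mm by 85 mm) begins 54 mm behind the grasp point. The pads swing forward as they close: fully open they stand 13 mm farther back than shut.
Start: joints at [1.164, 0.126, -0.04, 1.405, 0, 1.571], TCP at [0.208, 0.482, 0.256] pointing down, gripper open.
Joint ranges: [-2.72, 2.72], [-0.95, 1.95], [-1.27, 1.35], [-1.78, 2.02], [-1.46, 1.47], [-3.14, 3.14]. Speed limits (rad/s): [2.39, 2.39, 3.01, 3.14, 3.14, 3.14].

### API

Orientations are given as a rotation vector (axis times angle).
In Python, from station import * gives the robot as it stands.
- The arm moves only by the tool jog_arm, never from a script. Its argument "motion" is a list of rows, each a list of 7 numbers: the shift along the tool's x, y, z in m, then the turn, a rotation vector about the tool's x, y, z in degrees, then the opening, from 0 (shut) to 1 (fully open). A call has exactly 5 rows; each row shifts and turns the commanded pose from where the row before left it, along the tool's axes as they then stand; what a row does not reach is not made up. A row lasts 1/10 s, in which the tool goes at most 50 mm and 8.59 degrees, less where a joint would pass 70% of its speed; a pose out of reach is approached as far as the arm can. A call is refused whole if a number of a shift passes 0.05 or a number of a turn 8.59, either way. A call with a gripper value outside its range is refused whole. The fingers move at their own pace and stop on an object; "grip_force" is the grip in N (left out, the last holds). Time passes only in rows, so rows that do not move let the fingers close, or fill a call up. It gives the time, the measured TCP pose, the force, the opening and the grip force at its end, in the units of the state.
- read_state(): the state, without advancing time (a new reading comes with each control period).
- get_image(name): name is "scene" or "top" or "wrist"; returns a dict with "img" (384x512x3 uint8, red, green, blue), "z_map" (384x512 float32, m along the optical axis (not along the pixel's ray), 0 where there is no reading), "fx", "fy", "cx", "cy" (pixels), "distortion" ([k1, k2, p1, p2, k3] as OpenCV has them; the pictures are not rectified), "world_from_camera" (4x4, takes a point from camera to world coordinates); the wrist camera has in their place "tool_from_camera" (4x4, takes a point from camera to tool coordinates, whose origin is the TCP and whose axes are the flange's). Camera axes: x right, y down, z forward; pixel columns grow to the right and rows downward; lengths in m; the calibration is good to about 2 mm. A picture is of the moment at which its call begins: read the wrist's pose just before it.
- job_done(): hands the job in; it is judged then, once.
The state is a dict: "time_s": time; "q": joint angles; "qvel": joint speeds; "effort": joint torques, N m; "tool_pos": TCP position; "orientation": TCP orientation; "contact_force": force on the tool from outside, world axes, zero at the start; "torque": the same for the moment, N m; "finger_gap": finger opening in m; "grasp_force": force on a finger pad.
Only numpy, scipy, OpenCV 4.12 (cv2) and the standard library are available. Lean on these libraries where they do the work, as an engineer would, in place of code of your own. Each camera call takes 0.05 s, during which the arm holds its last target. There are 200 camera calls.

### The job

Take the steel clamp bar off its pin on the analyser's dock and hang it by its eye on the yellow hook of the stand, letting go of it there. Only then take the sample tray by its green handle, lift it about 12 cm (at least 10 cm) clear of the dock and keep it level and still with all three crucibles in their wells; finish while still holding it there in the gripper, with nothing else carrying it. Leave the bottle, jar, beaker and screwdriver where they are.

Things in the scene. Friction and masses are not known exactly. Their poses are not given: they have to be found in the camera images.
- dock: Fixed white analyser dock, 235 mm (x) by 370 (y), flat grey deck 50 mm high. Origin: on the table, below the tray's seat; z up; spans x -105..130, y -235..135 mm. White furnace drum on it at x 20, y -172 mm, 104 mm across, top 176 mm above the table. It stands on one side (left or right) ahead of the robot, the hook stand on the other.
- pin_top (a point): Top of the dock's upright brass pin, 88 mm above the table. The pin is 10 mm across and rises 26 mm from a steel boss 30 mm across and 12 mm high, on the deck at dock x 110, y 0 mm.
- clamp_bar: Loose steel clamp bar, 100 to 165 g. Origin: centre of its eye, at the underside; z up when flat; the arm runs from the eye along -x. Eye: ring 34 mm outside, 20 mm hole, 6 mm thick. Arm 22 mm wide, 6 mm thick, ends 79 mm from the eye's centre. Centre of mass 30 to 45 mm from the eye's centre. At the start it lies flat, eye around the brass pin, on the boss, arm's end on the tray.
- bar_grip (a point): Middle of the orange grip rib on the bar's arm, 45 mm from the eye's centre along bar -x and 20 mm above the underside. The rib is 40 mm long (bar x), 12 mm wide (y), its top 34 mm above the bar's underside.
- tray: Loose round aluminium sample tray, 110 mm across, disc 12 mm thick, 0.25 to 0.5 kg, lying free on the deck. Origin: centre of its underside; z up. Three wells with low rims, 38 mm from the centre at 80, 180 and 280 degrees from the tray's x axis, hold the crucibles. The handle stands over the centre of mass.
- tray_handle (a point): Middle of the tray's green paddle handle, 40 mm above the tray's underside, on its centre. The paddle is 44 mm long (tray x), 16 mm wide (tray y) and spans 24 to 56 mm above the underside, on a 12 mm stem.
- crucible_a: White lidded ceramic crucible, 21 mm across, 18 mm tall, 15 g, loose in a 4 mm deep well of the tray. Origin: centre of its underside.
- crucible_b: White lidded ceramic crucible, 21 mm across, 18 mm tall, 15 g, loose in a 4 mm deep well of the tray. Origin: centre of its underside.
- crucible_c: White lidded ceramic crucible, 21 mm across, 18 mm tall, 15 g, loose in a 4 mm deep well of the tray. Origin: centre of its underside.
- stand: Fixed hook stand. Origin: on the table straight below the hook's upturned tip; z up. Steel post 12 mm across at x +70 mm, 211 mm tall, on a foot 100 mm square, 14 mm high. From its top a yellow rod 8 mm thick slopes down to the bend (x 8, 187 mm up), then turns straight up at x 0, y 0 to 232 mm. A tool whose eye is lowered around the upturned end and let go drops into the bend and hangs.
- hook_tip (a point): Top of the hook's upturned end (8 mm thick, vertical), 232 mm above the table.
- wash_bottle: Bystander: white plastic bottle with red cap, 60 mm across, 170 mm tall. Origin: centre of its underside.
- jar: Bystander: amber glass jar with black cap, 64 mm across, 75 mm tall. Origin: centre of its underside.
- beaker: Bystander: glass beaker, 70 mm across, 80 mm tall. Origin: centre of its underside.
- screwdriver: Bystander: screwdriver lying on the table. Origin: on it, at its underside.
Mind the look-alikes: they are no part of the job. There is more than one size of the clamp_bar; the job needs the largest.

How it is judged:
By the outcome, as a careful person would: the job done as asked, in the order asked, and still so for the second after the job is handed in, while the arm keeps its last pose, push and grip.
It also fails if it takes over 66 s, if anything falls off the work surface, if the arm or the gripper's body presses on something with over 40 N, if the wrist force passes 120 N, or if a joint passes its speed limit or range.

## Working session

There is one attempt and no reset: what is moved stays moved. The work goes in short steps, Python scripts to look and compute and a tool call to move; the robot and the scene stay as the last step left them, time stands still between calls to the robot, and variables do not carry over. Pictures are saved under pics/ and viewed, at most 10 in all, crops included, and the job is handed in when it is done.

Besides the shell and the picture viewer there is one more tool, called after "Request:" as name(argument=value, ...), one argument or row to a line, values as JSON. jog_arm: Moves the arm, as the interface text tells. Its arguments: {"type":"object","properties":{"motion":{"type":"array"},"grip_force":{"type":"number"}},"required":["motion"]}

```bash
ls; mkdir -p pics; cat > h.py <<'E'
from station import *
import numpy as np, cv2
from scipy.spatial.transform import Rotation as R
def grab(n):
    s=read_state(); d=get_image(n)
    if n=="wrist":
        T=np.eye(4);T[:3,:3]=R.from_rotvec(s["orientation"]).as_matrix();T[:3,3]=s["tool_pos"]
        d["W"]=T@np.array(d["tool_from_camera"])
    else: d["W"]=np.array(d["world_from_camera"])
    np.save(f"pics/{n}.npy",d,allow_pickle=True); return d
def load(n): return np.load(f"pics/{n}.npy",allow_pickle=True).item()
def cloud(d):
    K=np.array([[d["fx"],0,d["cx"]],[0,d["fy"],d["cy"]],[0,0,1]]);h,w=d["z_map"].shape
    u,v=np.meshgrid(np.arange(w),np.arange(h))
    n=cv2.undistortPoints(np.stack([u,v],-1).reshape(-1,1,2).astype(float),K,np.array(d["distortion"])).reshape(h,w,2)
    z=d["z_map"];P=np.stack([n[...,0]*z,n[...,1]*z,z],-1)
    return P@d["W"][:3,:3].T+d["W"][:3,3]
def save(d,name,box=None,s=1):
    im=d["img"][...,::-1]
    if box: im=im[box[1]:box[3],box[0]:box[2]]
    cv2.imwrite(f"pics/{name}.png",cv2.resize(im,None,fx=s,fy=s,interpolation=cv2.INTER_CUBIC))
E
python3 - <<'E'
from h import *
s=read_state();print(s)
a=grab("scene");b=grab("top");save(a,"s0",s=1.5);save(b,"t0",s=1.5)
print(b["W"])
E
```

```text
pics
{'time_s': 0.0, 'q': array([ 1.16398682e+00,  1.26396986e-01, -4.05867781e-02,  1.40538513e+00,
       -7.37639776e-06,  1.57076859e+00]), 'qvel': array([ 0.00097456,  0.00127198,  0.00049995,  0.00088755, -0.0001847 ,
        0.00028485]), 'effort': array([-5.10793670e-04, -4.35915470e+01,  3.52922988e+01,  1.73346751e-02,
        1.73056451e-04,  1.24347108e-05]), 'tool_pos': array([0.20759542, 0.4818301 , 0.25552923]), 'orientation': array([-6.34512027e-01, -3.07653091e+00,  2.42135606e-03]), 'contact_force': array([-0.06750047,  0.12353207,  0.12271958]), 'torque': array([0.00125604, 0.08383001, 0.06227526]), 'grasp_force': 0.0, 'finger_gap': 0.0854255611413284}
[[-0.02530088 -0.98873729  0.14750743  0.4464363 ]
 [-0.99940744  0.02157246 -0.0268217   0.02069831]
 [ 0.02333752 -0.14809864 -0.9886972   1.32235136]
 [ 0.          0.          0.          1.        ]]
```

View pics/s0.png

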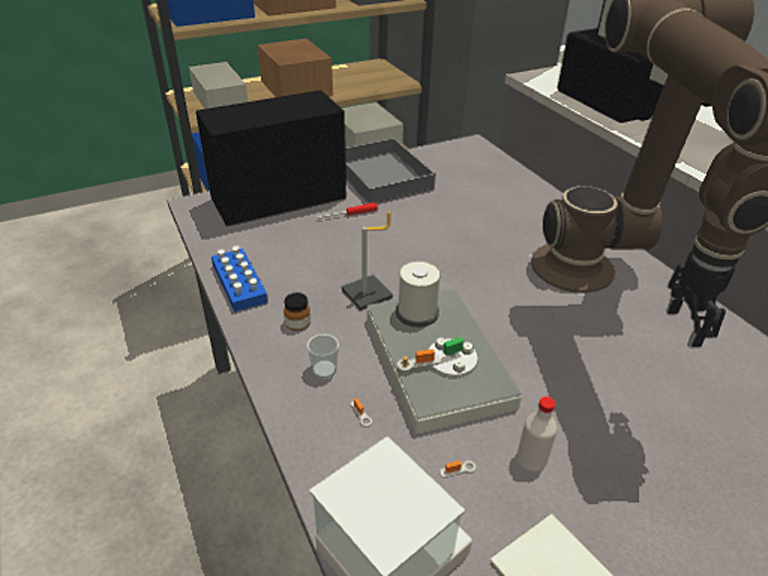

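View pics/t0.png

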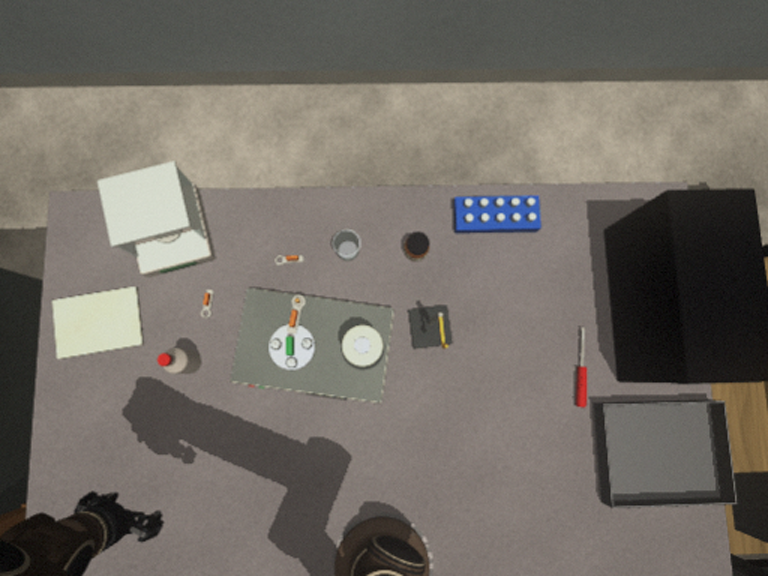

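The top view shows three bars: one on the dock's pin at (297,300)→eye, with its arm on the tray, and two loose ones on the table at (290,260) and (207,303). By the description it's the one on the pin. The tray handle is at (290,346), and the hook runs from (440,315) to (446,347).

```bash
python3 - <<'E'
from h import *
b=load("top");save(b,"t1",(150,185,310,275),5)
C=cloud(b);hsv=cv2.cvtColor(b["img"],cv2.COLOR_RGB2HSV)
H,S,V=[hsv[...,i].astype(int) for i in range(3)]
x,y,z=C[...,0],C[...,1],C[...,2]
roi=np.zeros(H.shape,bool);roi[180:280,130:320]=1
for n,m in dict(orange=(H<14)&(S>150),green=(H>50)&(H<75)&(S>130),yellow=(H>18)&(H<32)&(S>140)).items():
    k,l,st,ce=cv2.connectedComponentsWithStats((m&roi).astype(np.uint8))
    for i in range(1,k):
        if st[i,4]<8: continue
        p=C[l==i];c=np.median(p,0);u,s,v=np.linalg.svd((p-c)[:,:2],full_matrices=False)
        print(n,st[i],c.round(3),p.min(0).round(3),p.max(0).round(3),v[0].round(2))
# dock deck by height
m=roi&(abs(z-.05)<.006)&(x<0.75)
r=cv2.minAreaRect(C[m][:,:2].astype(np.float32));print("deck",r, np.median(z[m]))
m=roi&(abs(z-.176)<.006);print("drum",np.median(C[m],0),m.sum())
m=roi&(z>.19)&(z<.25);print("hook",[(q.round(3)) for q in C[m]][:40])
E
```

```text
orange [136 196   4   7  19] [0.649 0.424 0.025] [0.638 0.421 0.009] [0.661 0.429 0.029] [-0.98  0.19]
orange [193 207   5  11  31] [0.59  0.197 0.096] [0.57  0.19  0.071] [0.605 0.204 0.101] [-0.98  0.21]
green [191 225   4  11  42] [0.523 0.206 0.105] [0.505 0.199 0.1  ] [0.54  0.21  0.112] [-1.   -0.01]
yellow [292 212   7  20  46] [ 0.539 -0.139  0.199] [ 0.504 -0.171  0.013] [ 0.567 -0.132  0.235] [-1.   -0.03]
deck ((0.5211746096611023, 0.1116219311952591), (0.4602006673812866, 0.23391829431056976), 80.4609375) 0.05023905468006906
drum [0.51666279 0.03514099 0.17205398] 368
hook [array([ 0.581, -0.13 ,  0.199]), array([ 0.58 , -0.132,  0.21 ]), array([ 0.58 , -0.135,  0.212]), array([ 0.58 , -0.139,  0.21 ]), array([ 0.577, -0.129,  0.208]), array([ 0.577, -0.132,  0.21 ]), array([ 0.577, -0.135,  0.209]), array([ 0.576, -0.138,  0.211]), array([ 0.574, -0.13 ,  0.201]), array([ 0.573, -0.132,  0.21 ]), array([ 0.573, -0.135,  0.212]), array([ 0.574, -0.139,  0.203]), array([ 0.572, -0.131,  0.191]), array([ 0.57 , -0.135,  0.21 ]), array([ 0.571, -0.139,  0.203]), array([ 0.567, -0.132,  0.205]), array([ 0.567, -0.135,  0.207]), array([ 0.567, -0.139,  0.206]), array([ 0.564, -0.132,  0.207]), array([ 0.564, -0.136,  0.204]), array([ 0.564, -0.139,  0.205]), array([ 0.561, -0.132,  0.203]), array([ 0.561, -0.135,  0.205]), array([ 0.561, -0.139,  0.202]), array([ 0.558, -0.136,  0.201]), array([ 0.557, -0.139,  0.204]), array([ 0.555, -0.136,  0.2  ]), array([ 0.555, -0.139,  0.2  ]), array([ 0.551, -0.135,  0.202]), array([ 0.552, -0.139,  0.197]), array([ 0.548, -0.135,  0.2  ]), array([ 0.548, -0.139,  0.199]), array([ 0.545, -0.135,  0.2  ]), array([ 0.545, -0.138,  0.203]), array([ 0.542, -0.136,  0.196]), array([ 0.542, -0.139,  0.199]), array([ 0.542, -0.142,  0.198]), array([ 0.538, -0.135,  0.199]), array([ 0.538, -0.138,  0.2  ]), array([ 0.539, -0.142,  0.195])]
```

View pics/t1.png

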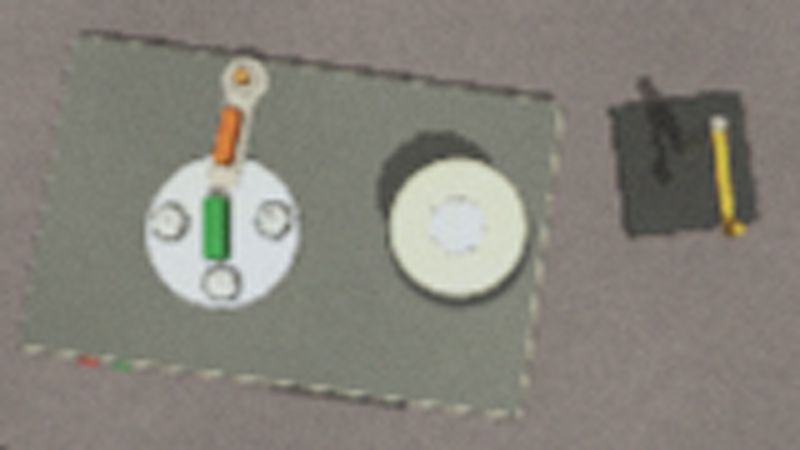

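The crop confirms it: the bar's eye is on the brass pin at crop (241,75), and it is the largest bar. The rib is at (228,135), the green handle at (216,228), and the hook's upturned tip at (735,230), on the robot's side of its post.

```bash
cat >> h.py <<'E'
def goal(p,yaw=None):
    """shift (tool axes after turn) and turn about tool z so that tool y lies at yaw deg, tool pointing down"""
    s=read_state();Rt=R.from_rotvec(s["orientation"]).as_matrix()
    y0=np.degrees(np.arctan2(Rt[1,1],Rt[0,1]));yaw=y0 if yaw is None else yaw
    a=np.radians(yaw);Y=np.array([np.cos(a),np.sin(a),0]);Z=np.array([0,0,-1.]);G=np.stack([np.cross(Y,Z),Y,Z],1)
    print("t",round(s["time_s"],2),"pos",s["tool_pos"].round(4),"yaw",y0.round(2),"gap",round(s["finger_gap"],4),"F",s["contact_force"].round(1))
    print("turn deg",np.degrees(R.from_matrix(Rt.T@G).as_rotvec()).round(2),"shift before turn mm",(1e3*Rt.T@(np.array(p)-s["tool_pos"])).round(1),"after",(1e3*G.T@(np.array(p)-s["tool_pos"])).round(1))
E
python3 - <<'E'
from h import *
d=grab("wrist");print(np.array(d["tool_from_camera"]).round(3))
goal([.56,.19,.27],79)
E
```

```text
[[ 0.001 -0.949 -0.316  0.081]
 [ 1.     0.002 -0.001 -0.001]
 [ 0.001 -0.316  0.949 -0.118]
 [ 0.     0.     0.     1.   ]]
t 0.15 pos [0.2076 0.4819 0.2557] yaw 66.69 gap 0.0857 F [-0.3  0.8 -0.1]
turn deg [-7.000e-02 -1.000e-02 -1.231e+01] shift before turn mm [-439.1 -128.7  -14.1] after [-401.6 -219.3  -14.3]
```

Request:
jog_arm(
  motion=[
    [0,0,0,0,0,-6.2,1],
    [0,0,0,0,0,-6.1,1],
    [-0.04,-0.022,0,0,0,0,1],
    [-0.04,-0.022,0,0,0,0,1],
    [-0.04,-0.022,0,0,0,0,1],
  ],
)

```text
time_s: 0.65
tool_pos: [0.3135, 0.3935, 0.256]
orientation: [-0.299, -3.127, 0.001]
contact_force: [0.6, 0.6, -0.9]
finger_gap: 0.0857
grasp_force: 0.0
```

Request:
jog_arm(
  motion=[
    [-0.04,-0.022,0,0,0,0,1],
    [-0.04,-0.022,0,0,0,0,1],
    [-0.04,-0.022,0,0,0,0,1],
    [-0.04,-0.022,0,0,0,0,1],
    [-0.04,-0.022,0,0,0,0,1],
  ],
)

```text
time_s: 1.15
tool_pos: [0.4894, 0.2468, 0.2561]
orientation: [-0.301, -3.127, -0.0]
contact_force: [0.7, 0.8, 0.2]
finger_gap: 0.0857
grasp_force: 0.0
```

Request:
jog_arm(
  motion=[
    [-0.02,-0.011,0,0,0,0,1],
    [-0.02,-0.011,-0.014,0,0,0,1],
    [0,0,0,0,0,0,1],
    [0,0,0,0,0,0,1],
    [0,0,0,0,0,0,1],
  ],
)

```text
time_s: 1.65
tool_pos: [0.5226, 0.2195, 0.2698]
orientation: [-0.3, -3.126, 0.0]
contact_force: [0.0, -0.1, 0.1]
finger_gap: 0.0856
grasp_force: 0.0
```

```bash
cat >> h.py <<'E'
def blobs(d,zmin=0.03):
    C=cloud(d);hsv=cv2.cvtColor(d["img"],cv2.COLOR_RGB2HSV);H,S,V=[hsv[...,i].astype(int) for i in range(3)]
    for n,m in dict(orange=(H<14)&(S>150),green=(H>50)&(H<75)&(S>130),yellow=(H>15)&(H<32)&(S>120)).items():
        k,l,st,ce=cv2.connectedComponentsWithStats((m&(C[...,2]>zmin)).astype(np.uint8))
        for i in range(1,k):
            if st[i,4]<40: continue
            p=C[l==i];t=p[p[:,2]>np.percentile(p[:,2],97)-.004]
            r=cv2.minAreaRect(t[:,:2].astype(np.float32))
            print(n,st[i],"top",np.median(t,0).round(4),"rect",np.round(r[0],4),np.round(r[1],4),round(r[2],1),p.min(0).round(3),p.max(0).round(3))
E
python3 - <<'E'
from h import *
d=grab("wrist");save(d,"w1",s=1.5);blobs(d)
goal([.59,.197,.2],79)
E
```

```text
orange [243 218  12  46 400] top [0.5836 0.1996 0.0962] rect [0.5246 0.2114] [0.0106 0.1695] 78.3 [0.443 0.189 0.072] [0.607 0.234 0.388]
green [233 161  20  44 457] top [0.5275 0.2062 0.1064] rect [0.5241 0.206 ] [0.0118 0.0387] 88.2 [0.505 0.2   0.104] [0.544 0.211 0.109]
yellow [245 267   8  20 134] top [0.6325 0.1892 0.0879] rect [0.6331 0.1889] [0.0071 0.0099] 78.8 [0.627 0.185 0.066] [0.638 0.193 0.089]
t 1.7 pos [0.5224 0.2196 0.2698] yaw 79.06 gap 0.0855 F [ 0.1 -0.2 -0.6]
turn deg [-0.02 -0.05  0.06] shift before turn mm [-70.7  -9.4  69.8] after [-70.7  -9.3  69.8]
```

View pics/w1.png

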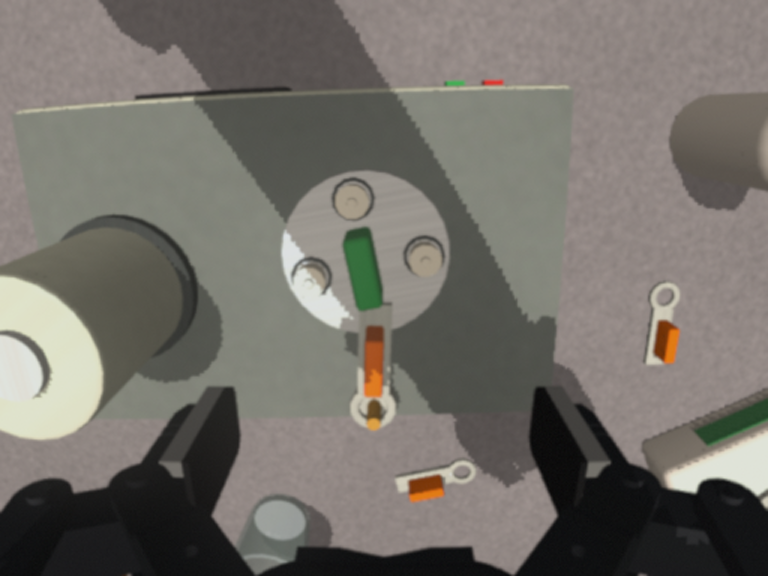

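The wrist view shows the bar in line with the tool's x axis. The eye is on the pin at (373,410), the rib at (374,360) and the handle at (363,268); the drum is clear to the left. The two small bars at (663,320) and (430,482) are the decoys.

Request:
jog_arm(
  motion=[
    [-0.035,-0.004,0,0,0,0,1],
    [-0.034,-0.005,0,0,0,0,1],
    [0,0,0.04,0,0,0,0.6],
    [0,0,0.04,0,0,0,0.6],
    [0,0,0,0,0,0,0.6],
  ],
)

```text
time_s: 2.2
tool_pos: [0.5855, 0.1967, 0.1838]
orientation: [-0.299, -3.117, 0.007]
contact_force: [-0.9, -0.7, -0.8]
finger_gap: 0.0515
grasp_force: 0.0
```

```bash
python3 - <<'E'
from h import *
d=load("wrist");C=cloud(d);hsv=cv2.cvtColor(d["img"],cv2.COLOR_RGB2HSV);H,S=hsv[...,0],hsv[...,1]
m=(H<14)&(S>150)&(C[...,2]>.085)&(C[...,2]<.1);m[:210]=0;m[270:]=0
m[:,:235]=0;m[:,265:]=0
p=C[m][:,:2].astype(np.float32);print(m.sum(),cv2.minAreaRect(p),cv2.fitLine(p,cv2.DIST_HUBER,0,.01,.01).ravel())
goal([.588,.1975,.095],79)
E
```

```text
351 ((0.5886630415916443, 0.19807101786136627), (0.01059609092772007, 0.03863424435257912), 78.28578186035156) [ 0.9508325  -0.3097056   0.57709384  0.2009535 ]
t 2.2 pos [0.5855 0.1967 0.1838] yaw 79.06 gap 0.0515 F [-0.9 -0.7 -0.8]
turn deg [-0.32 -0.57  0.06] shift before turn mm [-3.2  1.8 88.7] after [-2.3  1.3 88.8]
```

Request:
jog_arm(
  motion=[
    [0,0.001,0.03,0,0,0,0.6],
    [-0.001,0,0.03,0,0,0,0.6],
    [0,0,0.015,0,0,0,0.6],
    [0,0,0,0,0,0,0.6],
    [0,0,0,0,0,0,0.6],
  ],
)

```text
time_s: 2.7
tool_pos: [0.5908, 0.1986, 0.1173]
orientation: [0.3, 3.126, 0.001]
contact_force: [-0.0, -0.0, 0.7]
finger_gap: 0.0513
grasp_force: 0.0
```

```bash
python3 - <<'E'
from h import *
goal([.588,.1978,.096],78.5)
E
```

```text
t 2.7 pos [0.5908 0.1986 0.1173] yaw 79.04 gap 0.0513 F [-0.  -0.   0.7]
turn deg [0.05 0.09 0.54] shift before turn mm [ 2.6 -1.3 21.3] after [ 2.6 -1.4 21.3]
```

Request:
jog_arm(
  motion=[
    [0.003,-0.001,0.01,0,0,0.5,0.6],
    [0,0,0.011,0,0,0,0.6],
    [0,0,0,0,0,0,0.1],
    [0,0,0,0,0,0,0],
    [0,0,0,0,0,0,0],
  ],
  grip_force=60,
)

```text
time_s: 3.2
tool_pos: [0.5875, 0.1975, 0.0947]
orientation: [0.315, 3.125, 0.001]
contact_force: [-0.1, 0.4, -0.4]
finger_gap: 0.0109
grasp_force: 58.3
```

Request:
jog_arm(
  motion=[
    [0,0,0,0,0,0,0],
    [0,0,0,0,0,0,0],
    [0,0,0,0,0,0,0],
    [0,0,0,0,0,0,0],
    [0,0,0,0,0,0,0],
  ],
)

```text
time_s: 3.7
tool_pos: [0.5875, 0.1974, 0.0946]
orientation: [0.315, 3.125, 0.0]
contact_force: [0.2, 0.6, 2.5]
finger_gap: 0.011
grasp_force: 58.9
```

Request:
jog_arm(
  motion=[
    [0,0,-0.005,0,0,0,0],
    [0,0,-0.01,0,0,0,0],
    [0,0,-0.015,0,0,0,0],
    [0,0,-0.02,0,0,0,0],
    [0,0,-0.02,0,0,0,0],
  ],
)

```text
time_s: 4.2
tool_pos: [0.5871, 0.1974, 0.1654]
orientation: [-0.315, -3.125, 0.0]
contact_force: [0.3, 0.5, -1.8]
finger_gap: 0.0112
grasp_force: 58.5
```

Request:
jog_arm(
  motion=[
    [0,0,-0.03,0,0,0,0],
    [0,0,-0.04,0,0,0,0],
    [0,0,-0.04,0,0,0,0],
    [0,0,-0.035,0,0,0,0],
    [0,0,0,0,0,0,0],
  ],
)

```text
time_s: 4.7
tool_pos: [0.5884, 0.1978, 0.3157]
orientation: [0.314, 3.118, 0.006]
contact_force: [0.3, 0.7, -1.0]
finger_gap: 0.0109
grasp_force: 58.5
```

```bash
python3 - <<'E'
from h import *
d=grab("wrist");save(d,"w2",(120,150,376,342),3)
goal([.42,-.10,.31],78.5)
E
```

```text
t 4.75 pos [0.5881 0.1977 0.3127] yaw 78.49 gap 0.011 F [ 0.6  0.  -1.9]
turn deg [ 0.16  0.28 -0.01] shift before turn mm [ 105.4 -325.2    1.2] after [ 105.4 -325.2    2.7]
```

View pics/w2.png

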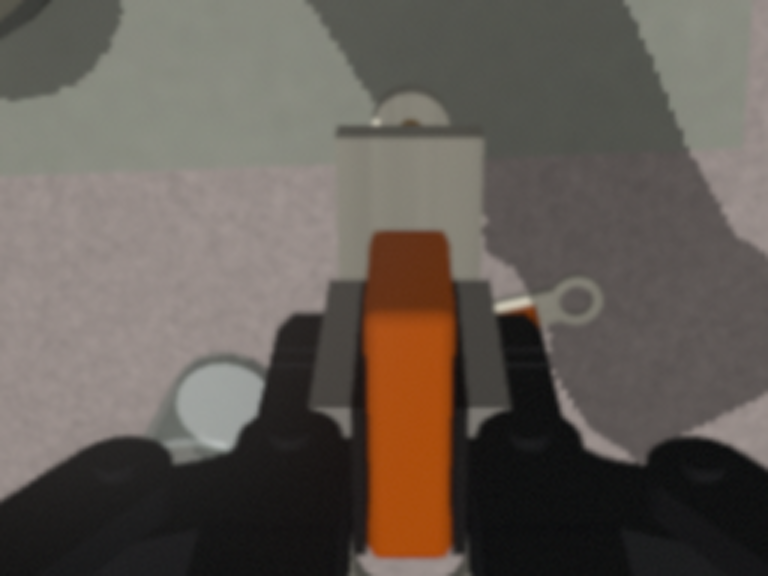

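The bar hangs level in the fingers. Its arm end is at crop row 130 and the rib is at columns 368–452. I'll locate the eye in the tool frame from these edges.

```bash
python3 - <<'E'
from h import *
d=load("wrist");d["W"]=np.array(d["tool_from_camera"]);C=cloud(d)
for r in list(range(188,200))+[220,226,228,230,240,250,300,330]: print(r,C[r,256].round(4))
for r in (205,): 
  for c in (228,230,232,234,278,280,282,284): print(c,C[r,c].round(4))
E
```

```text
188 [-0.0374 -0.0015  0.2531]
189 [-0.0384 -0.0015  0.2525]
190 [-0.0398 -0.0015  0.2529]
191 [-0.0397 -0.0015  0.249 ]
192 [ 0.0316 -0.0013  0.0312]
193 [ 0.0315 -0.0013  0.0302]
194 [ 0.0314 -0.0013  0.0288]
195 [ 0.0313 -0.0013  0.028 ]
196 [ 0.0309 -0.0013  0.0276]
197 [ 0.031  -0.0013  0.0261]
198 [ 0.0307 -0.0013  0.0254]
199 [ 0.0301 -0.0013  0.0258]
220 [ 0.02   -0.0013  0.0258]
226 [ 0.0165 -0.0013  0.0272]
228 [ 0.0176 -0.0013  0.0225]
230 [ 0.0177 -0.0013  0.0202]
240 [ 0.0174 -0.0013  0.011 ]
250 [ 0.0177 -0.0013  0.0016]
300 [-0.0031 -0.0012 -0.0018]
330 [-0.0177 -0.0012 -0.0022]
228 [-0.0817 -0.0392  0.3162]
230 [-0.0814 -0.0364  0.3154]
232 [ 0.0276 -0.0119  0.0248]
234 [ 0.0273 -0.0111  0.0259]
278 [0.0268 0.0086 0.0271]
280 [0.027  0.0095 0.0268]
282 [-0.0817  0.0335  0.3166]
284 [-0.0816  0.0362  0.3162]
```

Request:
jog_arm(
  motion=[
    [0.03,0,0,0,0,0,0],
    [0.04,-0.025,0,0,0,0,0],
    [0.035,-0.035,0,0,0,0,0],
    [0,-0.045,0,0,0,0,0],
    [0,-0.045,0,0,0,0,0],
  ],
)

```text
time_s: 5.25
tool_pos: [0.4524, 0.0706, 0.3082]
orientation: [-0.311, -3.125, 0.001]
contact_force: [1.4, -0.7, -1.6]
finger_gap: 0.0114
grasp_force: 58.6
```

Request:
jog_arm(
  motion=[
    [0,-0.045,0,0,0,0,0],
    [0,-0.045,0,0,0,0,0],
    [0,-0.045,0,0,0,0,0],
    [0,-0.03,0,0,0,0,0],
    [0,-0.01,0,0,0,0,0],
  ],
)

```text
time_s: 5.75
tool_pos: [0.4182, -0.1022, 0.3081]
orientation: [-0.32, -3.123, 0.0]
contact_force: [0.5, 1.0, -0.0]
finger_gap: 0.0108
grasp_force: 58.8
```

Request:
jog_arm(
  motion=[
    [0,0,0,0,0,0,0],
    [0,0,0,0,0,0,0],
    [0,0,0,0,0,0,0],
    [0,0,0,0,0,0,0],
    [0,0,0,0,0,0,0],
  ],
)

```text
time_s: 6.25
tool_pos: [0.4198, -0.0993, 0.3092]
orientation: [-0.312, -3.126, -0.0]
contact_force: [-0.3, -0.4, -1.5]
finger_gap: 0.0111
grasp_force: 58.8
```

```bash
python3 - <<'E'
from h import *
d=grab("wrist");save(d,"w3",s=1.5);blobs(d,.1)
b=grab("top");C=cloud(b);hsv=cv2.cvtColor(b["img"],cv2.COLOR_RGB2HSV);H,S=hsv[...,0],hsv[...,1]
a=load("scene")
goal([.46,-.132,.30],78.5)
save(a,"s1",(225,125,285,210),7)
C=cloud(a);hsv=cv2.cvtColor(a["img"],cv2.COLOR_RGB2HSV);H,S=hsv[...,0],hsv[...,1]
m=(H>15)&(H<32)&(S>120);m[:, :230]=0;m[:,280:]=0;m[:120]=0;m[210:]=0
for r,c in np.argwhere(m): print(r,c,C[r,c].round(3),end=";")
E
```

```text
orange [ 240  228   33  108 2659] top [ 0.4154 -0.0966  0.3175] rect [ 0.3852 -0.0933] [0.0113 0.0921] 77.9 [ 0.34  -0.11   0.286] [ 0.442 -0.084  0.427]
yellow [240 358  13  14 116] top [ 0.4094 -0.1008  0.3591] rect [ 0.4094 -0.1008] [0.0011 0.0026] 0.6 [ 0.409 -0.142  0.201] [ 0.567 -0.1    0.36 ]
t 6.35 pos [ 0.4198 -0.0996  0.3093] yaw 78.56 gap 0.0106 F [-0.   0.6 -2.6]
turn deg [ 0.   -0.    0.06] shift before turn mm [-45.9 -23.8   9.3] after [-45.9 -23.7   9.3]
141 259 [ 0.506 -0.142  0.228];142 258 [ 0.511 -0.14   0.226];142 259 [ 0.508 -0.138  0.227];143 258 [ 0.511 -0.14   0.222];143 259 [ 0.509 -0.136  0.223];144 258 [ 0.51  -0.141  0.217];144 259 [ 0.508 -0.138  0.218];145 258 [ 0.51  -0.142  0.212];145 259 [ 0.507 -0.139  0.213];146 258 [ 0.511 -0.139  0.21 ];146 259 [ 0.504 -0.144  0.205];147 258 [ 0.512 -0.137  0.207];147 259 [ 0.51  -0.132  0.209];148 258 [ 0.51 -0.14  0.2 ];148 259 [ 0.509 -0.135  0.202];149 258 [ 0.509 -0.142  0.195];149 259 [ 0.508 -0.136  0.197];150 258 [ 0.511 -0.138  0.193];150 259 [ 0.509 -0.134  0.194];151 246 [ 0.424 -0.422 -0.002];151 247 [ 0.42  -0.42  -0.002];151 248 [ 0.413 -0.424 -0.007];151 249 [ 0.412 -0.415 -0.002];151 251 [ 0.403 -0.414 -0.004];151 252 [ 0.4   -0.41  -0.002];151 253 [ 0.396 -0.408 -0.002];151 254 [ 0.392 -0.405 -0.001];151 255 [ 0.52  -0.145  0.186];151 256 [ 0.517 -0.143  0.187];151 257 [ 0.513 -0.142  0.187];151 258 [ 0.513 -0.135  0.191];152 244 [ 0.572 -0.131  0.205];152 245 [ 0.567 -0.132  0.203];152 246 [ 0.563 -0.132  0.202];152 247 [ 0.56  -0.131  0.201];152 248 [ 0.556 -0.131  0.201];152 249 [ 0.552 -0.13   0.2  ];152 250 [ 0.547 -0.131  0.198];152 251 [ 0.543 -0.131  0.197];152 252 [ 0.537 -0.136  0.192];152 253 [ 0.534 -0.134  0.193];152 254 [ 0.531 -0.132  0.193];152 255 [ 0.523 -0.139  0.187];152 256 [ 0.521 -0.135  0.188];152 257 [ 0.518 -0.133  0.189];
```

View pics/w3.png

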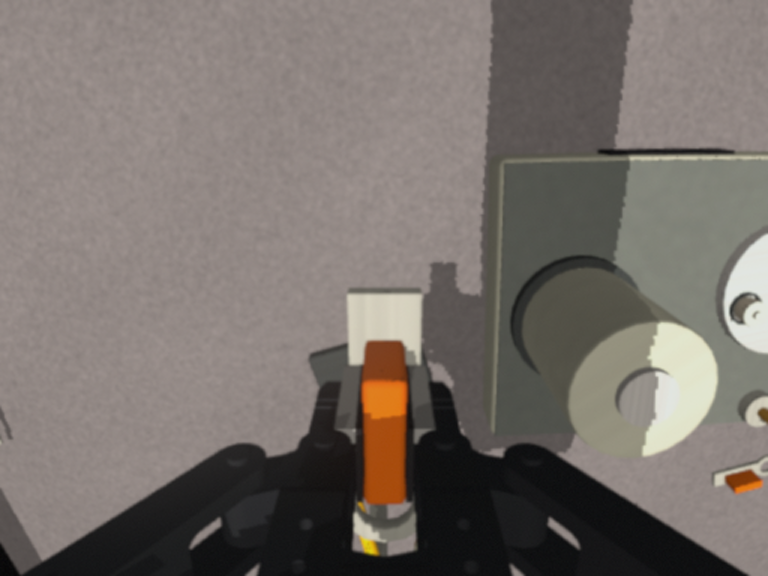

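The eye shows at (385,525) with the hook's yellow rod behind it; the tip is hidden. I'll move forward beside the hook, above its height, to see the tip clear of the bar.

Request:
jog_arm(
  motion=[
    [-0.035,0.01,0,0,0,0,0],
    [-0.035,0.01,0,0,0,0,0],
    [-0.035,0.01,0,0,0,0,0],
    [-0.035,0.01,0,0,0,0,0],
    [0,0,0,0,0,0,0],
  ],
)

```text
time_s: 6.85
tool_pos: [0.5683, -0.0882, 0.3067]
orientation: [-0.312, -3.124, -0.001]
contact_force: [0.4, -0.5, -2.7]
finger_gap: 0.0114
grasp_force: 58.8
```

Request:
jog_arm(
  motion=[
    [0,0,0,0,0,0,0],
    [0,0,0,0,0,0,0],
    [0,0,0,0,0,0,0],
    [0,0,0,0,0,0,0],
    [0,0,0,0,0,0,0],
  ],
)

```text
time_s: 7.35
tool_pos: [0.5643, -0.0889, 0.31]
orientation: [0.315, 3.125, -0.0]
contact_force: [-0.5, -0.4, -0.7]
finger_gap: 0.0112
grasp_force: 58.8
```

```bash
python3 - <<'E'
from h import *
d=grab("wrist");save(d,"w4",s=1.5);C=cloud(d);hsv=cv2.cvtColor(d["img"],cv2.COLOR_RGB2HSV);H,S=hsv[...,0],hsv[...,1]
m=(H>15)&(H<32)&(S>120)&(C[...,2]>.17)&(C[...,2]<.25)
Q=np.argwhere(m);print(len(Q),Q.min(0),Q.max(0))
p=C[m];t=p[p[:,2]>.226];print("tip",len(t),np.median(t,0),t.min(0),t.max(0))
for lo in (.19,.2,.21,.22): 
  t=p[(p[:,2]>lo)&(p[:,2]<lo+.01)];print(lo,len(t),t.min(0).round(4),t.max(0).round(4))
m=(abs(C[...,2]-.014)<.004);m[:,330:]=0;print(m.sum())
goal([.46,-.132,.30],78.5)
E
```

```text
1343 [131 142] [227 198]
tip 154 [ 0.50771119 -0.14260276  0.23111313] [ 0.50437098 -0.14691843  0.22615208] [ 0.51157567 -0.13956213  0.23371   ]
0.19 628 [ 0.5047 -0.1473  0.19  ] [ 0.5547 -0.1353  0.2   ]
0.2 449 [ 0.5043 -0.143   0.2   ] [ 0.5731 -0.1332  0.2095]
0.21 58 [ 0.5042 -0.1431  0.21  ] [ 0.5111 -0.1398  0.2199]
0.22 74 [ 0.5043 -0.1449  0.2201] [ 0.5108 -0.1396  0.2299]
5913
t 7.4 pos [ 0.5643 -0.0889  0.3098] yaw 78.48 gap 0.0111 F [ 0.2  0.5 -1.1]
turn deg [ 0.    0.04 -0.02] shift before turn mm [ 93.6 -63.1   9.7] after [ 93.7 -63.    9.8]
```

View pics/w4.png

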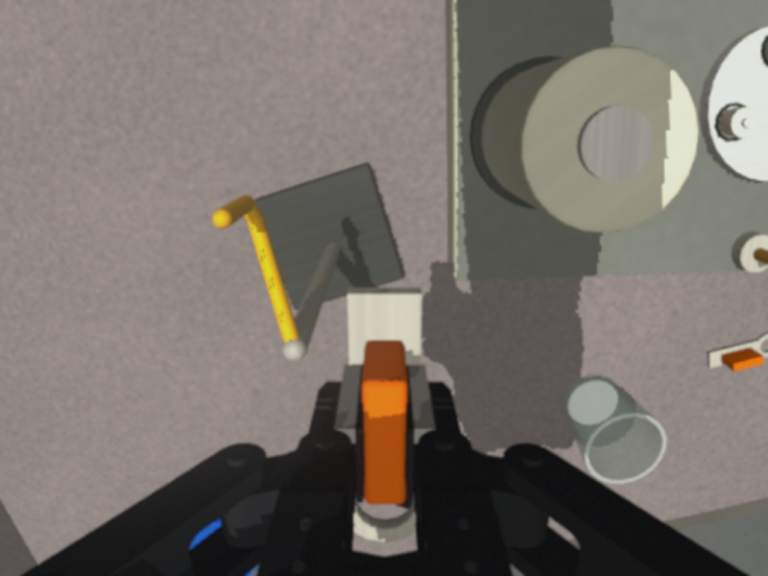

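The hook is clear now: the tip is at (222,218), the bend at (250,205) and the rod top at the post at (293,350). The tip measures about (0.508,-0.143,0.232).

Request:
jog_arm(
  motion=[
    [0.03,-0.018,0,0,0,0,0],
    [0.03,-0.018,0,0,0,0,0],
    [0.03,-0.018,0,0,0,-5,0],
    [0,0,0,0,0,-5,0],
    [0,0,0,0,0,-5.5,0],
  ],
)

```text
time_s: 7.9
tool_pos: [0.4647, -0.1242, 0.3101]
orientation: [-0.113, 3.138, -0.001]
contact_force: [-0.3, -0.6, -2.1]
finger_gap: 0.0109
grasp_force: 58.8
```

Request:
jog_arm(
  motion=[
    [0,0,0,0,0,0,0],
    [0,0,0,0,0,0,0],
    [0,0,0,0,0,0,0],
    [0,0,0,0,0,0,0],
    [0,0,0,0,0,0,0],
  ],
)

```text
time_s: 8.4
tool_pos: [0.4659, -0.1237, 0.3092]
orientation: [0.109, -3.139, -0.0]
contact_force: [-0.6, 0.3, -1.3]
finger_gap: 0.011
grasp_force: 58.8
```

```bash
python3 - <<'E'
from h import *
goal([.4603,-.1453,.275],94)
E
```

```text
t 8.4 pos [ 0.4659 -0.1237  0.3092] yaw 93.97 gap 0.011 F [-0.6  0.3 -1.3]
turn deg [ 0.   -0.02 -0.03] shift before turn mm [  7.1 -21.2  34.2] after [  7.1 -21.1  34.2]
```

Down to just above the tip, then check.

Request:
jog_arm(
  motion=[
    [0.007,-0.021,0,0,0,0,0],
    [0,0,0.015,0,0,0,0],
    [0,0,0.015,0,0,0,0],
    [0,0,0,0,0,0,0],
    [0,0,0,0,0,0,0],
  ],
)

```text
time_s: 8.9
tool_pos: [0.4602, -0.1451, 0.2794]
orientation: [0.109, -3.139, -0.0]
contact_force: [-0.0, -0.8, -1.0]
finger_gap: 0.0108
grasp_force: 59.0
```

```bash
python3 - <<'E'
from h import *
d=grab("wrist");save(d,"w5",(190,300,330,384),5)
goal([.4603,-.1453,.24],94)
E
```

```text
t 8.95 pos [ 0.4605 -0.1452  0.2799] yaw 93.99 gap 0.0109 F [ 0.2  0.3 -0.8]
turn deg [-0.01  0.02 -0.01] shift before turn mm [ 0.2 -0.1 39.9] after [ 0.2 -0.1 39.9]
```

View pics/w5.png

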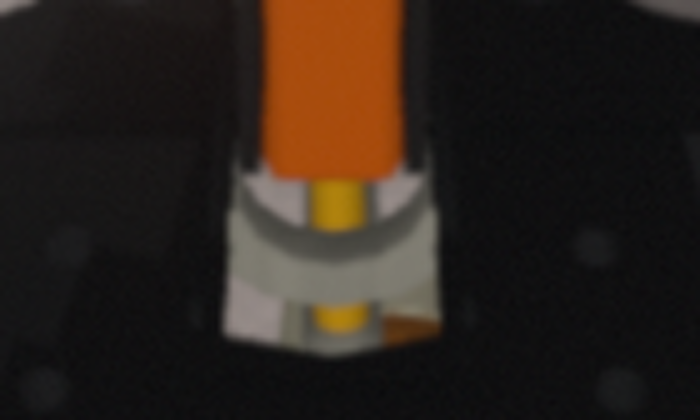

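The rod is centred laterally in the eye (column 338, with the eye at 230–440). I'll lower onto it slowly.

Request:
jog_arm(
  motion=[
    [0,0,0.008,0,0,0,0],
    [0,0,0.008,0,0,0,0],
    [0,0,0.008,0,0,0,0],
    [0,0,0,0,0,0,0],
    [0,0,0,0,0,0,0],
  ],
)

```text
time_s: 9.45
tool_pos: [0.4601, -0.1451, 0.255]
orientation: [0.109, -3.139, -0.0]
contact_force: [0.3, 0.3, -1.3]
finger_gap: 0.0108
grasp_force: 59.0
```

Request:
jog_arm(
  motion=[
    [0,0,0.007,0,0,0,0],
    [0,0,0.007,0,0,0,0],
    [0,0,0.003,0,0,0,0],
    [0,0,0,0,0,0,0],
    [0,0,0,0,0,0,0],
  ],
)

```text
time_s: 9.95
tool_pos: [0.4603, -0.1452, 0.2383]
orientation: [0.109, -3.14, -0.0]
contact_force: [0.9, -0.4, -1.8]
finger_gap: 0.0106
grasp_force: 59.0
```

```bash
python3 - <<'E'
from h import *
goal([.4603,-.1453,.24],94)
d=grab("top");save(d,"t2",(250,190,320,240),10)
EOF=0
E
```

```text
t 9.95 pos [ 0.4603 -0.1452  0.2383] yaw 93.99 gap 0.0106 F [ 0.9 -0.4 -1.8]
turn deg [ 0.   -0.01 -0.01] shift before turn mm [-0.  -0.1 -1.7] after [-0.  -0.1 -1.7]
```

View pics/t2.png

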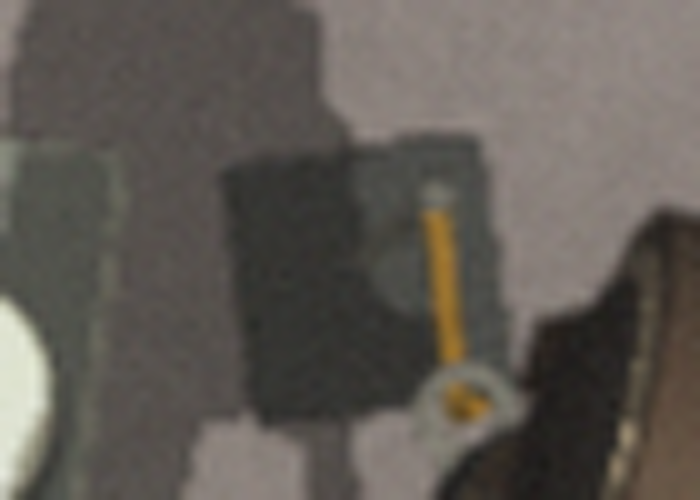

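The hook tip shows inside the eye ring at (468,400), and there is no contact force. Releasing.

Request:
jog_arm(
  motion=[
    [0,0,0,0,0,0,0.6],
    [0,0,0,0,0,0,0.6],
    [0,0,0,0,0,0,0.6],
    [0,0,0,0,0,0,0.6],
    [0,0,0,0,0,0,0.6],
  ],
)

```text
time_s: 10.5
tool_pos: [0.4603, -0.1452, 0.2384]
orientation: [-0.109, 3.139, -0.0]
contact_force: [-0.8, -0.5, 0.5]
finger_gap: 0.051
grasp_force: 0.0
```

Request:
jog_arm(
  motion=[
    [0,0,0,0,0,0,0.6],
    [0,0,0,0,0,0,0.6],
    [0,0,-0.02,0,0,0,0.6],
    [0,0,-0.03,0,0,0,0.6],
    [0,0,-0.03,0,0,0,0.6],
  ],
)

```text
time_s: 11.0
tool_pos: [0.4599, -0.1451, 0.3189]
orientation: [0.109, -3.139, -0.001]
contact_force: [0.5, 0.6, 1.0]
finger_gap: 0.0509
grasp_force: 0.0
```

Request:
jog_arm(
  motion=[
    [0.04,0,0,0,0,0,0.6],
    [0.04,0,0,0,0,0,0.6],
    [0,0,0,0,0,0,0.6],
    [0,0,0,0,0,0,0.6],
    [0,0,0,0,0,0,0.6],
  ],
)

```text
time_s: 11.5
tool_pos: [0.381, -0.1509, 0.3182]
orientation: [-0.11, 3.139, -0.0]
contact_force: [-0.2, 0.1, -0.1]
finger_gap: 0.0515
grasp_force: 0.0
```

```bash
python3 - <<'E'
from h import *
goal([.4603,-.1453,.24],94)
d=grab("scene");save(d,"s2",(205,110,345,270),4)
E
```

```text
t 11.5 pos [ 0.381  -0.1509  0.3182] yaw 94.0 gap 0.0515 F [-0.2  0.1 -0.1]
turn deg [-0.01  0.03 -0.  ] shift before turn mm [-79.4   0.   78.3] after [-79.5   0.   78.2]
```

View pics/s2.png

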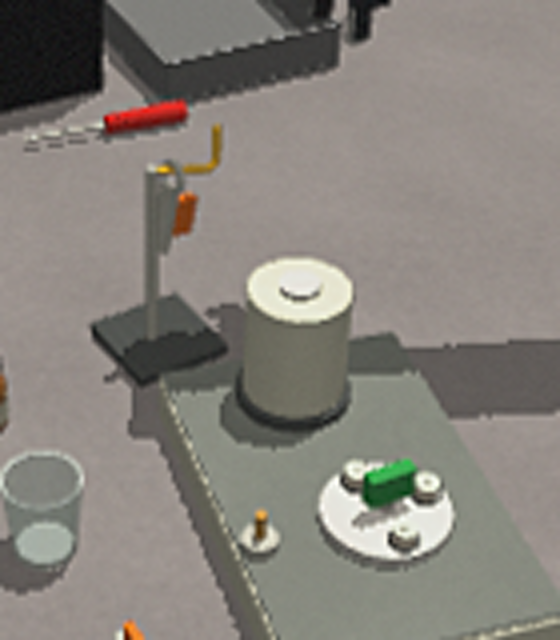

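The bar hangs by its eye on the yellow rod (eye at (175,165), rib at (185,213)), and the pin is bare at (260,525). I'll go above the tray and recheck the bar numerically, as the ten views are used.

Request:
jog_arm(
  motion=[
    [0,0.045,0,0,0,5.8,0.32],
    [0,0.045,0,0,0,0,0.32],
    [0,0.045,0,0,0,0,0.32],
    [0,0.045,0,0,0,0,0.32],
    [0,0.045,0,0,0,0,0.32],
  ],
)

```text
time_s: 12.05
tool_pos: [0.3834, 0.0762, 0.318]
orientation: [-0.049, -3.141, 0.0]
contact_force: [1.6, 0.2, -0.3]
finger_gap: 0.027
grasp_force: 0.0
```

Request:
jog_arm(
  motion=[
    [-0.025,0.042,0,0,0,0,0.32],
    [-0.025,0.042,0,0,0,0,0.32],
    [-0.025,0.042,0.02,0,0,0,0.32],
    [-0.025,0,0.02,0,0,0,0.32],
    [0,0,0,0,0,0,0.32],
  ],
)

```text
time_s: 12.55
tool_pos: [0.4871, 0.1963, 0.2745]
orientation: [-0.046, -3.135, 0.004]
contact_force: [-0.8, -0.7, 0.1]
finger_gap: 0.0272
grasp_force: 0.0
```

Request:
jog_arm(
  motion=[
    [0,0,0,0,0,0,0.32],
    [0,0,0,0,0,0,0.32],
    [0,0,0,0,0,0,0.32],
    [0,0,0,0,0,0,0.32],
    [0,0,0,0,0,0,0.32],
  ],
)

```text
time_s: 13.05
tool_pos: [0.4854, 0.1943, 0.2802]
orientation: [0.05, 3.14, 0.001]
contact_force: [-0.5, 0.1, -0.1]
finger_gap: 0.0275
grasp_force: 0.0
```

```bash
python3 - <<'E'
from h import *
d=grab("wrist");blobs(d)
C=cloud(d);x,y,z=C[...,0],C[...,1],C[...,2]
m=(np.hypot(x-.524,y-.206)<.055)&(z>.066)&(z<.09)&(abs(y-.206)>.02);print("crucible tops z",np.percentile(z[m],[50,95,99.5]).round(4))
for s in(1,-1):
  q=C[m&(s*(y-.206)>0)];print(q.min(0).round(3),q.max(0).round(3))
a=grab("scene");C=cloud(a);hsv=cv2.cvtColor(a["img"],cv2.COLOR_RGB2HSV);H,S=hsv[...,0],hsv[...,1]
m=(H<14)&(S>150)&(C[...,2]>.1)&(C[...,1]<-.08)&(C[...,0]>.45)&(C[...,0]<.65);p=C[m];print("rib",len(p),p.min(0).round(3),np.median(p,0).round(3),p.max(0).round(3))
goal([.5241,.206,.104],88.2)
E
```

```text
green [263 193  15  42 600] top [0.5216 0.2048 0.1062] rect [0.4734 0.2039] [0.1395 0.0134] 1.3 [0.404 0.196 0.103] [0.543 0.211 0.398]
yellow [253 288   8  19 122] top [0.6324 0.1895 0.0881] rect [0.5206 0.1933] [0.0076 0.2335] 87.8 [0.404 0.185 0.065] [0.637 0.196 0.398]
crucible tops z [0.0771 0.0797 0.0812]
[0.518 0.229 0.066] [0.542 0.254 0.081]
[0.518 0.155 0.066] [0.542 0.181 0.082]
rib 35 [ 0.532 -0.144  0.129] [ 0.544 -0.131  0.149] [ 0.555 -0.125  0.164]
t 13.15 pos [0.4855 0.1944 0.2799] yaw 88.18 gap 0.0272 F [-0.3  0.4  0.8]
turn deg [ 0.02  0.05 -0.02] shift before turn mm [-38.1  12.8 175.9] after [-38.3  12.8 175.9]
```

The bar's rib reads x≈0.544, z≈0.147, so the bar swung up the sloping rod towards the post instead of settling in the bend. Before touching the tray, I'll go back for a closer measurement and slide it down into the bend.

Request:
jog_arm(
  motion=[
    [0,0,-0.045,0,0,0,0.27],
    [0,-0.045,0,0,0,0,0.27],
    [0,-0.045,0,0,0,0,0.27],
    [0,-0.045,0,0,0,0,0.27],
    [0,-0.045,0,0,0,0,0.27],
  ],
)

```text
time_s: 13.65
tool_pos: [0.4795, 0.0132, 0.3247]
orientation: [0.048, 3.14, -0.0]
contact_force: [1.0, -0.7, 0.4]
finger_gap: 0.0228
grasp_force: 0.0
```

Request:
jog_arm(
  motion=[
    [-0.035,-0.035,0,0,0,0,0.27],
    [-0.035,-0.035,0,0,0,0,0.27],
    [-0.03,-0.035,0,0,0,0,0.27],
    [0,-0.035,0,0,0,-5,0.27],
    [0,0,0,0,0,-5,0.27],
  ],
)

```text
time_s: 14.15
tool_pos: [0.5758, -0.1324, 0.3231]
orientation: [0.223, -3.132, 0.001]
contact_force: [0.2, -0.2, 0.3]
finger_gap: 0.0229
grasp_force: 0.0
```

Request:
jog_arm(
  motion=[
    [0,0,0,0,0,0,0.27],
    [0,0,0,0,0,0,0.27],
    [0,0,0,0,0,0,0.27],
    [0,0,0,0,0,0,0.27],
    [0,0,0,0,0,0,0.27],
  ],
)

```text
time_s: 14.65
tool_pos: [0.5753, -0.1277, 0.3246]
orientation: [-0.225, 3.133, -0.0]
contact_force: [0.5, -1.0, -0.0]
finger_gap: 0.0232
grasp_force: 0.0
```

```bash
python3 - <<'E'
from h import *
d=grab("wrist");C=cloud(d);hsv=cv2.cvtColor(d["img"],cv2.COLOR_RGB2HSV);H,S=hsv[...,0].astype(int),hsv[...,1].astype(int)
x,y,z=C[...,0],C[...,1],C[...,2]
roi=(x>.48)&(x<.61)&(abs(y+.138)<.035)&(z>.1)&(z<.24)
yel=(H>15)&(H<32)&(S>120)&roi;ora=(H<14)&(S>150)&roi;ste=(S<70)&roi
for n,m in (("yel",yel),("ora",ora),("steel",ste)):
  p=C[m];print(n,len(p))
  if len(p): print(np.percentile(p,[1,50,99],axis=0).round(4))
for a in np.arange(.505,.6,.01):
  for n,m in (("Y",yel),("S",ste)):
    p=C[m&(abs(x-a)<.005)]
    if len(p)>3: print(n,a.round(3),len(p),"y",np.percentile(p[:,1],[2,98]).round(4),"z",np.percentile(p[:,2],[2,98]).round(4))
goal([.582,-.133,.30],98)
E
```

```text
yel 1001
[[ 0.5044 -0.1468  0.1638]
 [ 0.5366 -0.141   0.1989]
 [ 0.5729 -0.1341  0.2324]]
ora 59
[[ 0.5325 -0.1475  0.1608]
 [ 0.5462 -0.1348  0.1656]
 [ 0.5557 -0.1331  0.1681]]
steel 727
[[ 0.5504 -0.1527  0.1329]
 [ 0.556  -0.1357  0.2071]
 [ 0.5822 -0.1218  0.2118]]
Y 0.505 128 y [-0.1473 -0.1402] z [0.2202 0.2329]
S 0.505 4 y [-0.1423 -0.1406] z [0.1933 0.2062]
Y 0.515 106 y [-0.1465 -0.1396] z [0.1891 0.2313]
Y 0.525 155 y [-0.1458 -0.1382] z [0.1896 0.1958]
Y 0.535 169 y [-0.1465 -0.1372] z [0.1638 0.1986]
Y 0.545 167 y [-0.1453 -0.1361] z [0.1651 0.2016]
Y 0.555 60 y [-0.1438 -0.1352] z [0.1745 0.2044]
S 0.555 457 y [-0.1524 -0.122 ] z [0.1621 0.2102]
Y 0.565 164 y [-0.1421 -0.134 ] z [0.2009 0.2077]
S 0.565 19 y [-0.1508 -0.1276] z [0.117  0.1847]
Y 0.575 52 y [-0.142  -0.1334] z [0.1794 0.2087]
S 0.575 212 y [-0.1421 -0.1307] z [0.1467 0.212 ]
S 0.585 35 y [-0.1411 -0.1318] z [0.2068 0.2111]
t 14.7 pos [ 0.5754 -0.1279  0.3246] yaw 98.22 gap 0.0231 F [-0.2  0.2  0.6]
turn deg [-0.01  0.02  0.22] shift before turn mm [-5.8 -6.  24.6] after [-5.9 -6.  24.6]
```

Request:
jog_arm(
  motion=[
    [-0.004,-0.009,0.03,0,0,2.2,0.27],
    [0,0,0.03,0,0,0,0.27],
    [0,0,0,0,0,0,0.27],
    [0,0,0,0,0,0,0.27],
    [0,0,0,0,0,0,0.27],
  ],
)

```text
time_s: 15.2
tool_pos: [0.5812, -0.1367, 0.2664]
orientation: [-0.164, 3.135, -0.001]
contact_force: [0.0, 0.1, 0.0]
finger_gap: 0.0231
grasp_force: 0.0
```

```bash
python3 - <<'E'
from h import *
goal([.580,-.1362,.213],96)
E
```

```text
t 15.2 pos [ 0.5812 -0.1367  0.2664] yaw 96.01 gap 0.0231 F [0.  0.1 0. ]
turn deg [-0.05  0.13  0.01] shift before turn mm [ 1.3  0.6 53.4] after [ 1.1  0.6 53.4]
```

Request:
jog_arm(
  motion=[
    [0,0,0.015,0,0,0,0.27],
    [0,0,0.015,0,0,0,0.27],
    [0,0,0.012,0,0,0,0.27],
    [0,0,0.01,0,0,0,0.27],
    [0,0,0,0,0,0,0.27],
  ],
)

```text
time_s: 15.7
tool_pos: [0.5803, -0.1366, 0.2115]
orientation: [0.164, -3.136, -0.001]
contact_force: [0.1, -0.1, -1.2]
finger_gap: 0.0231
grasp_force: 0.0
```

Request:
jog_arm(
  motion=[
    [0.005,0,0.001,0,0,0,0.27],
    [0.005,0,0.001,0,0,0,0.27],
    [0.005,0,0.001,0,0,0,0.27],
    [0.005,0,0.002,0,0,0,0.27],
    [0.005,0,0.002,0,0,0,0.27],
  ],
)

```text
time_s: 16.2
tool_pos: [0.5554, -0.1395, 0.2056]
orientation: [-0.164, 3.137, -0.0]
contact_force: [0.1, 0.0, 0.7]
finger_gap: 0.0232
grasp_force: 0.2
```

Request:
jog_arm(
  motion=[
    [0.004,0,0.002,0,0,0,0.27],
    [0.004,0,0.002,0,0,0,0.27],
    [0.004,0,0.001,0,0,0,0.27],
    [0.004,0,0,0,0,0,0.27],
    [0.004,0,0,0,0,0,0.27],
  ],
)

```text
time_s: 16.7
tool_pos: [0.5356, -0.1414, 0.2003]
orientation: [0.164, -3.137, -0.0]
contact_force: [1.3, 0.6, -0.9]
finger_gap: 0.0229
grasp_force: 0.7
```

Request:
jog_arm(
  motion=[
    [0,0,0,0,0,0,0.27],
    [0,0,0,0,0,0,0.27],
    [-0.01,0,0,0,0,0,0.27],
    [-0.01,0,-0.02,0,0,0,0.27],
    [0,0,-0.03,0,0,0,0.27],
  ],
)

```text
time_s: 17.2
tool_pos: [0.5565, -0.139, 0.2487]
orientation: [0.165, -3.134, -0.002]
contact_force: [0.4, -0.3, 1.4]
finger_gap: 0.0231
grasp_force: 0.0
```

Request:
jog_arm(
  motion=[
    [0,0,-0.045,0,0,0,0.27],
    [-0.02,0,-0.03,0,0,0,0.27],
    [0,0,0,0,0,0,0.27],
    [0,0,0,0,0,0,0.27],
    [0,0,0,0,0,0,0.27],
  ],
)

```text
time_s: 17.7
tool_pos: [0.5756, -0.1371, 0.3238]
orientation: [0.164, -3.135, -0.001]
contact_force: [0.1, -0.4, -0.5]
finger_gap: 0.0229
grasp_force: 0.0
```

```bash
python3 - <<'E'
from h import *
goal([.485,.194,.32],88.2)
d=grab("wrist");C=cloud(d);hsv=cv2.cvtColor(d["img"],cv2.COLOR_RGB2HSV);H,S=hsv[...,0].astype(int),hsv[...,1].astype(int)
x,y,z=C[...,0],C[...,1],C[...,2]
roi=(x>.46)&(x<.61)&(abs(y+.138)<.035)&(z>.08)&(z<.24)
for n,m in (("ora",(H<14)&(S>150)&roi),("steel",(S<70)&roi&(x<.568))):
  p=C[m];print(n,len(p))
  if len(p): print(np.percentile(p,[1,50,99],axis=0).round(4))
E
```

```text
t 17.7 pos [ 0.5756 -0.1371  0.3238] yaw 96.0 gap 0.0229 F [ 0.1 -0.4 -0.5]
turn deg [ 0.04 -0.13  7.8 ] shift before turn mm [ 55.4 338.8   4.2] after [100.9 328.1   3.8]
ora 88
[[ 0.4955 -0.1506  0.1419]
 [ 0.5035 -0.1481  0.1515]
 [ 0.5179 -0.1373  0.1545]]
steel 504
[[ 0.5142 -0.1565  0.1159]
 [ 0.5189 -0.1408  0.1945]
 [ 0.5375 -0.1252  0.1994]]
```

The bar now sits in the bend (ring x≈0.518, top z≈0.199). On to the tray.

Request:
jog_arm(
  motion=[
    [0,0,0,0,0,7.8,0.32],
    [0,0.042,0,0,0,0,0.32],
    [0,0.042,0,0,0,0,0.32],
    [0,0.042,0,0,0,0,0.32],
    [0,0.042,0,0,0,0,0.32],
  ],
)

```text
time_s: 18.25
tool_pos: [0.5801, 0.0319, 0.3242]
orientation: [-0.051, -3.139, 0.0]
contact_force: [0.5, 0.0, -0.4]
finger_gap: 0.0273
grasp_force: 0.0
```

Request:
jog_arm(
  motion=[
    [0.02,0.042,0,0,0,0,0.32],
    [0.02,0.042,0,0,0,0,0.32],
    [0.02,0.042,0,0,0,0,0.32],
    [0,0.042,0.04,0,0,0,0.32],
    [0,0,0.04,0,0,0,0.32],
  ],
)

```text
time_s: 18.75
tool_pos: [0.5256, 0.1985, 0.2503]
orientation: [0.042, 3.139, 0.003]
contact_force: [1.0, -0.2, -0.8]
finger_gap: 0.0272
grasp_force: 0.0
```

Request:
jog_arm(
  motion=[
    [0,0,0.04,0,0,0,0.32],
    [0,0,0,0,0,0,0.32],
    [0,0,0,0,0,0,0.32],
    [0,0,0,0,0,0,0.32],
    [0,0,0,0,0,0,0.32],
  ],
)

```text
time_s: 19.25
tool_pos: [0.5274, 0.1948, 0.2135]
orientation: [0.051, 3.137, 0.002]
contact_force: [-0.8, 0.2, 0.1]
finger_gap: 0.0275
grasp_force: 0.0
```

```bash
python3 - <<'E'
from h import *
d=grab("wrist");C=cloud(d);hsv=cv2.cvtColor(d["img"],cv2.COLOR_RGB2HSV);H,S=hsv[...,0].astype(int),hsv[...,1].astype(int)
m=(H>50)&(H<75)&(S>130)&(C[...,2]>.095)&(C[...,2]<.112)&(np.hypot(C[...,0]-.524,C[...,1]-.206)<.04)
print(m.sum(),cv2.minAreaRect(C[m][:,:2].astype(np.float32)))
goal([.5241,.206,.104],88.2)
E
```

```text
1063 ((0.5236209034919739, 0.2050870954990387), (0.013509750366210938, 0.04100949689745903), 89.26604461669922)
t 19.3 pos [0.5273 0.1948 0.2132] yaw 88.16 gap 0.0275 F [-0.2  0.6  0.1]
turn deg [ 0.08  0.2  -0.04] shift before turn mm [  3.9  11.  109.2] after [  3.5  11.1 109.2]
```

Request:
jog_arm(
  motion=[
    [0.004,0.0105,0,0,0.2,-0.5,0.32],
    [0,0,0.035,0,0,0,0.32],
    [0,0,0.035,0,0,0,0.32],
    [0,0,0,0,0,0,0.32],
    [0,0,0,0,0,0,0.32],
  ],
)

```text
time_s: 19.8
tool_pos: [0.522, 0.2057, 0.1415]
orientation: [-0.035, -3.137, 0.0]
contact_force: [0.3, 0.2, 0.2]
finger_gap: 0.0275
grasp_force: 0.0
```

```bash
python3 - <<'E'
from h import *
goal([.5239,.2055,.104],88.7)
E
```

```text
t 19.8 pos [0.522  0.2057 0.1415] yaw 88.72 gap 0.0275 F [0.3 0.2 0.2]
turn deg [-0.01 -0.24  0.02] shift before turn mm [-2.1 -0.1 37.5] after [-1.9 -0.1 37.5]
```

Request:
jog_arm(
  motion=[
    [-0.002,0,0.012,0,-0.2,0,0.32],
    [0,0,0.012,0,0,0,0.32],
    [0,0,0.012,0,0,0,0.32],
    [0,0,0.002,0,0,0,0.32],
    [0,0,0,0,0,0,0.32],
  ],
  grip_force=70,
)

```text
time_s: 20.3
tool_pos: [0.5237, 0.2051, 0.1022]
orientation: [-0.036, -3.14, 0.001]
contact_force: [0.3, 1.7, 0.6]
finger_gap: 0.027
grasp_force: 0.0
```

Request:
jog_arm(
  motion=[
    [0,0,0,0,0,0,0.2],
    [0,0,0,0,0,0,0.1],
    [0,0,0,0,0,0,0],
    [0,0,0,0,0,0,0],
    [0,0,0,0,0,0,0],
  ],
  grip_force=70,
)

```text
time_s: 20.8
tool_pos: [0.5245, 0.2055, 0.1033]
orientation: [0.036, 3.141, 0.001]
contact_force: [0.4, 1.0, 2.2]
finger_gap: 0.0144
grasp_force: 69.0
```

Request:
jog_arm(
  motion=[
    [0,0,0,0,0,0,0],
    [0,0,0,0,0,0,0],
    [0,0,-0.002,0,0,0,0],
    [0,0,-0.003,0,0,0,0],
    [0,0,0,0,0,0,0],
  ],
)

```text
time_s: 21.3
tool_pos: [0.5239, 0.205, 0.1075]
orientation: [-0.036, -3.14, 0.001]
contact_force: [-0.1, -0.2, -5.0]
finger_gap: 0.0148
grasp_force: 68.1
```

```bash
python3 - <<'E'
from h import *
goal([.5239,.2055,.224],88.7);s=read_state();print(s["grasp_force"],s["torque"].round(2))
E
```

```text
t 21.3 pos [0.5239 0.205  0.1075] yaw 88.68 gap 0.0148 F [-0.1 -0.2 -5. ]
turn deg [-0.03 -0.06 -0.02] shift before turn mm [ 1.000e-01  4.000e-01 -1.165e+02] after [  -0.     0.5 -116.5]
68.13017964363098 [ 0.05 -0.05  0.09]
```

Request:
jog_arm(
  motion=[
    [0,0,-0.004,0,0,0,0],
    [0,0,-0.007,0,0,0,0],
    [0,0,-0.01,0,0,0,0],
    [0,0,-0.012,0,0,0,0],
    [0,0,-0.012,0,0,0,0],
  ],
  grip_force=90,
)

```text
time_s: 21.8
tool_pos: [0.5244, 0.2053, 0.1544]
orientation: [0.036, 3.141, 0.0]
contact_force: [1.0, -1.0, -3.5]
finger_gap: 0.0142
grasp_force: 91.6
```

Request:
jog_arm(
  motion=[
    [0,0,-0.012,0,0,0,0],
    [0,0,-0.012,0,0,0,0],
    [0,0,-0.012,0,0,0,0],
    [0,0,-0.012,0,0,0,0],
    [0,0,-0.01,0,0,0,0],
  ],
)

```text
time_s: 22.3
tool_pos: [0.5243, 0.2053, 0.2121]
orientation: [0.036, 3.141, 0.0]
contact_force: [1.0, 0.3, -2.8]
finger_gap: 0.0145
grasp_force: 91.7
```

Request:
jog_arm(
  motion=[
    [0,0,-0.007,0,0,0,0],
    [0,0,-0.004,0,0,0,0],
    [0,0,-0.002,0,0,0,0],
    [0,0,0,0,0,0,0],
    [0,0,0,0,0,0,0],
  ],
)

```text
time_s: 22.8
tool_pos: [0.524, 0.2052, 0.2234]
orientation: [-0.036, -3.141, 0.0]
contact_force: [0.5, -1.3, -3.5]
finger_gap: 0.0144
grasp_force: 91.7
```

Request:
jog_arm(
  motion=[
    [0,0,0,0,0,0,0],
    [0,0,0,0,0,0,0],
    [0,0,0,0,0,0,0],
    [0,0,0,0,0,0,0],
    [0,0,0,0,0,0,0],
  ],
)

```text
time_s: 23.3
tool_pos: [0.5241, 0.2052, 0.2238]
orientation: [-0.036, -3.141, -0.0]
contact_force: [0.6, 1.0, -3.7]
finger_gap: 0.0145
grasp_force: 91.7
```

```bash
python3 - <<'E'
from h import *
goal([.5239,.2055,.224],88.7);s=read_state();print(s["grasp_force"],s["torque"].round(2))
d=grab("wrist");C=cloud(d);x,y,z=C[...,0],C[...,1],C[...,2]
r=np.hypot(x-.524,y-.205)
m=(r<.055)&(z>.17)&(z<.1885);A=np.c_[x[m],y[m],np.ones(m.sum())];c=np.linalg.lstsq(A,z[m],rcond=None)[0];print("disc",m.sum(),"slopes deg",np.degrees(c[:2]).round(2),np.median(z[m]).round(4))
for nm,D in (("wrist",d),("scene",grab("scene"))):
  C=cloud(D);x,y,z=C[...,0],C[...,1],C[...,2]
  for a in (80,180,280):
    t=np.radians(a-1.3);q=np.array([.524+.038*np.cos(t),.205+.038*np.sin(t)])
    k=(np.hypot(x-q[0],y-q[1])<.012)&(z>.16)&(z<.22);print(nm,a,k.sum(),np.percentile(z[k],[50,95]).round(4) if k.any() else"")
  k=(np.hypot(x-.518,y+.14)<.03)&(z>.1)&(z<.24)
hsv=cv2.cvtColor(D["img"],cv2.COLOR_RGB2HSV);H,S=hsv[...,0],hsv[...,1]
m=(H<14)&(S>150)&(z>.1)&(y<-.08)&(x>.45)&(x<.65);print("rib",m.sum(),np.median(C[m],0).round(3))
E
```

```text
t 23.3 pos [0.5241 0.2052 0.2238] yaw 88.69 gap 0.0145 F [ 0.6  1.  -3.7]
turn deg [ 0.   -0.   -0.01] shift before turn mm [ 0.3  0.3 -0.2] after [ 0.3  0.3 -0.2]
91.70657157897949 [-0.06 -0.   -0.05]
disc 17433 slopes deg [ 0.91 -0.06] 0.1828
wrist 80 1890 [0.1973 0.2   ]
wrist 180 2225 [0.1975 0.2003]
wrist 280 1971 [0.1973 0.2   ]
scene 80 43 [0.1932 0.1986]
scene 180 36 [0.1937 0.1984]
scene 280 33 [0.1921 0.1973]
rib 32 [ 0.511 -0.134  0.134]
```

The tray is held level about 12 cm up with all three crucibles in their wells, and the bar is still hanging in the bend.

```bash
python3 -c "
from station import *
print(job_done())"
```

```text
the job is handed in; nothing more can be done
None
```

The clamp bar hangs by its eye in the bend of the yellow hook, and the gripper holds the sample tray level and still about 12 cm above the dock, with all three crucibles in their wells. I handed the job in at about 23 s.

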